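# Set the last gauge to the shoe last standing in it

### The job

Set the last gauge to the shoe last that stands in its measuring lane, next to the notched rail: push the sliding toe stop along its rail towards the toe of that last until its spring pin drops into the nearest notch to the toe at which the stop still stands clear of the last, and leave it seated there. Only push against the outer face of the stop's upright plate, without pinching the stop or handling its pin; the stop must not touch the last, and both lasts and all the other things stay where they are.

Things in the scene. Friction and masses are not known exactly. Their poses are not given: they have to be found in the camera images.
- gauge: the gauge, fixed to the bench: plywood board 260 x 385 x 15 mm. Origin on the bench under the measuring lane's centre line; the board spans x -155 to +105, y -205 to +180 mm. Rail and lanes run along y: measuring lane at x = 0, parking lane for the other last at x = -105, rail at x = +75 mm (24 wide, top 35 mm above the bench). In the rail's top are four V notches 16 mm wide, 4.6 deep, 24 apart
- gauge_heel (a point): where the measuring lane meets the 40 mm high wooden heel bar that crosses both lanes at the -y end (bar's face at gauge y = -190 mm), at board level, 15 mm above the bench. The last whose heel is here is the one to set the gauge to; the other's heel is 105 mm away, in the parking lane
- notch1 (a point): centre of the first notch, at the rail's top, the one nearest the stop at the start: the pin drops in when joint toe_stop is 0.060
- notch2 (a point): centre of the second notch (joint toe_stop 0.084)
- notch3 (a point): centre of the third notch (joint toe_stop 0.108)
- notch4 (a point): centre of the fourth notch, nearest the heel bar (joint toe_stop 0.132)
- toe_stop (a joint): travel of the toe stop in m: 0 (plate at gauge y = +141 mm) at the outer end, growing towards the heel bar (gauge's -y), at most 0.145. Starts between 0 and 0.045, before all notches. Slides with 1 to 2 N; pushing it slowly out of a notch takes 8 to 10 N, so it can be pushed across; within 5 mm of a notch's centre it is drawn in and the push drops
- stop_plate: the toe stop's upright steel plate, 100 mm wide across the lane (gauge x -45 to +55), 8 mm thick along the rail with its thin cork facing on the inner (-y) side, 18 to 80 mm above the bench; origin at bench height on the lane's centre line, mid-thickness, in line with the pin. Axes as the gauge's. It slides with a steel saddle 50 mm long over the rail
- push_point (a point): point on the plate's outer (+y) face, on the lane's centre line, 55 mm above the bench: push here towards the gauge's -y
- index_pin (a joint): height of the spring-loaded index pin in the saddle, in m: 0 when it rides on the rail's flat top, about -0.0037 when it has dropped into a notch, above 0 only if it is pulled up. It rides over the notches by itself; its black knob (18 mm wide, 12 mm high) tops out 78 mm above the bench
- last_long: wooden shoe last (foot-shaped form) 233 mm long, 78 wide, 85 high at the heel. Origin on its underside at the back of the heel, toe along its +y; heel 1 to 3 mm off the heel bar. With this one in the measuring lane the right notch is the second (stop 7 to 9 mm clear of the toe; the third would be inside the last)
- last_short: a like last, 185 mm long, 65 mm wide, 71 mm high, origin and axes alike. With this one in the measuring lane the right notch is the fourth (stop 7 to 9 mm clear of the toe)
- jar: small closed jar, 52 mm wide, 62 mm high, standing on the board's outer near corner; origin under its centre; leave it
- heel_block: round black rubber heel, 52 mm wide, 20 mm high, on the board ahead of the parked last; leave it
- tin: closed tin, 100 mm wide, 106 mm high, on the bench to the left; leave it
- tin_lid: loose steel tin lid, 102 mm wide, 6 mm high, on the bench to the left; leave it
- hammer: hammer 270 mm long lying on the bench to the right; leave it
- awl: tool with wooden handle, 150 mm long, lying on the bench at the far left; leave it
Things that resemble listed ones, but are neither listed nor needed, are in the scene too. Leave any blue look-alike of the last_long alone. Leave any turquoise look-alike of the last_short alone.

How it is judged:
By the outcome, as a careful person would: the job done as asked, in the order asked, and still so for the second after the job is handed in, with the robot touching nothing.
It also fails if it takes over 42 s, if anything falls off the work surface, if the arm or the gripper's body presses on something with over 40 N, if the wrist force passes 120 N, or if a joint passes its speed limit or range.

### The arm

A 7-joint arm with a two-finger parallel gripper is mounted at the origin on the work surface. World frame = base frame: x ahead of the robot, y to its left, z up, the work surface at z = 0. Lengths are in m, angles in degrees, forces in N, time in s.
With the tool pointing down it reaches from about 0.425 to 0.875 m from the base axis. Payload 4.7 kg.
Tool frame: the origin (TCP) lies on the mounting face of the last link; the fingertips stand 182 mm ahead of it and the grasp point (between the pads) lies 164 mm ahead of it; z points along the fingers, y is the line along which they close (so a half turn about z gives the same grasp; the last joint's range is limited). The gripper opens to 87 mm and grips with 3 to 60 N. Pads are 19 mm wide; open, the fingers measure 117 mm over their backs; the gripper's body (75 mm by 190 mm) begins 51 mm behind the grasp point.
Start: joints at [68.818, 18.392, -4.016, 83.108, 1.295, 78.541, -3.26], TCP at [0.243, -0.603, 0.405] pointing down, gripper open.
Joint ranges: [-163.93, 163.93], [-17.29, 119.83], [-79.2, 71.16], [3.27, 140.29], [-89.18, 269.18], [5.43, 117.66], [-154.24, 154.24]. Speed limits (degrees/s): [147.25, 147.25, 180, 180, 180, 180, 180].

### API

Orientations are given as [roll, pitch, yaw] about the fixed x, y, z axes, in that order (R = Rz(yaw) Ry(pitch) Rx(roll)).
In Python, from cell import env gives the robot as it stands.
- The arm moves only by the tool servo_tool, never from a script. Its argument "plan" is a list of rows, each an object with "xyz": the shift along the tool's x, y, z in cm, a list of three; "twist": the turn, a rotation vector about the tool's x, y, z in degrees, a list of three; "jaw": the closure, from 0 (fully open) to 1 (shut). In form: [{"xyz": [x, y, z], "twist": [wx, wy, wz], "jaw": jaw}, ...]. A call has 1 to 10 rows; each row is the pose to reach, as a shift and turn from the pose commanded when the call began, along the tool's axes at that moment; what a row does not reach only later rows make up. A row lasts 1/12 s, in which the tool goes at most 41.7 mm and 7.16 degrees, less where a joint would pass 70% of its speed; a pose out of reach is approached as far as the arm can. A call with a gripper value outside its range is refused whole. The fingers move at their own pace and stop on an object; "newtons" is the grip in N (left out, the last holds). Time passes only in rows, so rows that repeat a pose let the fingers close. It gives the time, the measured TCP pose, the force, the opening and the grip force at its end, in the units of the state.
- env.get_obs(): the state, without advancing time (a new reading comes with each control period).
- env.read_camera(name): name is "scene" or "side" or "wrist"; returns a dict with "img" (480x640x3 uint8, red, green, blue), "camera_matrix" (3x3 intrinsics, pixels), "R" (3x3) and "t" (3): a world point X has camera coordinates R X + t. Camera axes: x right, y down, z forward; pixel columns grow to the right and rows downward; lengths in m; the calibration is good to about 2 mm. A picture is of the moment at which its call begins. There is no depth.
- env.sign_off(): hands the job in; it is judged then, once.
The state is a dict: "time_s": time; "qpos": joint angles; "joint_velocities": joint speeds; "effort": joint torques, N m; "tool_pos": TCP position; "tool_rot": TCP orientation; "force": force on the tool from outside, world axes, zero at the start; "wrist_torque": the same for the moment, N m; "grip_width": finger opening in m; "grasp_force": force on a finger pad.
Only numpy, scipy, OpenCV 4.12 (cv2) and the standard library are available. Lean on these libraries where they do the work, as an engineer would, in place of code of your own. Each camera call takes 0.05 s, during which the arm holds its last target. There are 200 camera calls.

## Working session

There is one attempt and no reset: what is moved stays moved. The work goes in short steps, Python scripts to look and compute and a tool call to move; the robot and the scene stay as the last step left them, time stands still between calls to the robot, and variables do not carry over. Pictures are saved under pics/ and viewed, at most 10 in all, crops included, and the job is handed in when it is done.

Besides the shell and the picture viewer there is one more tool, called after "Call:" as name(argument=value, ...), one argument or row to a line, values as JSON. servo_tool: Moves the arm, as the interface text tells. Its arguments: {"type":"object","properties":{"plan":{"type":"array","items":{"type":"object","properties":{"xyz":{"type":"array","items":{"type":"number"}},"twist":{"type":"array","items":{"type":"number"}},"jaw":{"type":"number"}}}},"newtons":{"type":"number"}},"required":["plan"]}

```bash
mkdir -p pics; cat > h.py <<'E'
from cell import env
import numpy as np, cv2
def snap(n,f):
    c=env.read_camera(n); cv2.imwrite(f'pics/{f}.png',c['img'][:,:,::-1]); np.savez(f'pics/{f}.npz',**{k:c[k] for k in('camera_matrix','R','t')}); return c
def ray(f,u,v,z):
    c=np.load(f'pics/{f}.npz'); K,R,t=c['camera_matrix'],c['R'],c['t'].reshape(3)
    o=-R.T@t; d=R.T@np.linalg.inv(K)@np.array([u,v,1.]); return o+d*(z-o[2])/d[2]
def proj(f,X):
    c=np.load(f'pics/{f}.npz'); p=c['camera_matrix']@(c['R']@np.array(X)+c['t'].reshape(3)); return p[:2]/p[2]
E
python3 - <<'E'
from h import *
for n in('scene','side'): snap(n,n+'1')
o=env.get_obs(); print(o['time_s'],o['tool_pos'],o['tool_rot'],o['force'])
E
```

```text
0.1 [ 0.24331057 -0.60255768  0.40378159] [-1.79905504e+02  3.31424492e-03  2.19925273e+01] [-1.09794404  0.15258998  0.5844697 ]
```

View pics/scene1.png

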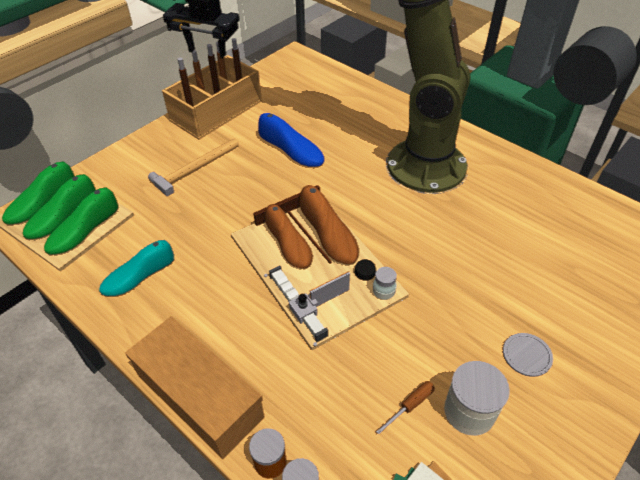

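View pics/side1.png

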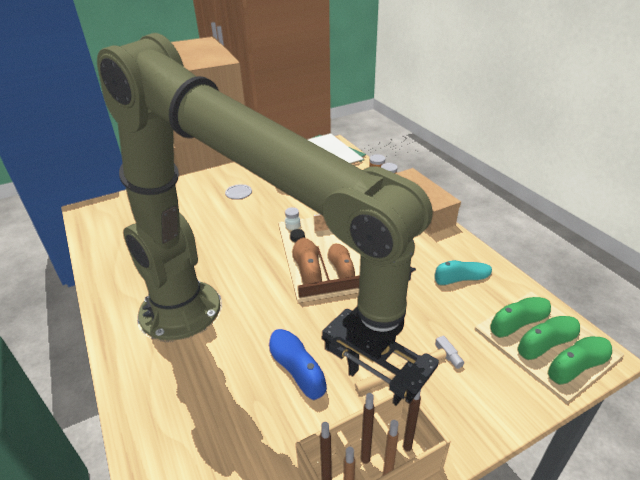

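The scene picture shows the gauge at about (320,265), with the rail at lower left (270,270)-(325,335), the stop plate at (330,288) and the pin knob at (302,300). Candidates for the measured last:
- Brown short last at (288,235), next to the rail.
- Brown long last at (328,225), parked lane.
- Blue (290,140), turquoise (137,268) and green (60,205) are look-alikes off the gauge.

My choice is the short one, so notch 4. I'll check this in a close crop.

```bash
python3 - <<'E'
import cv2
i=cv2.imread('pics/scene1.png')[180:350,225:415]
cv2.imwrite('pics/crop1.png',cv2.resize(i,None,fx=4,fy=3.5,interpolation=cv2.INTER_CUBIC)[:600])
i=cv2.resize(i,None,fx=3.5,fy=3.5,interpolation=cv2.INTER_CUBIC); cv2.imwrite('pics/crop1.png',i)
E
```

```text
(no output)
```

View pics/crop1.png

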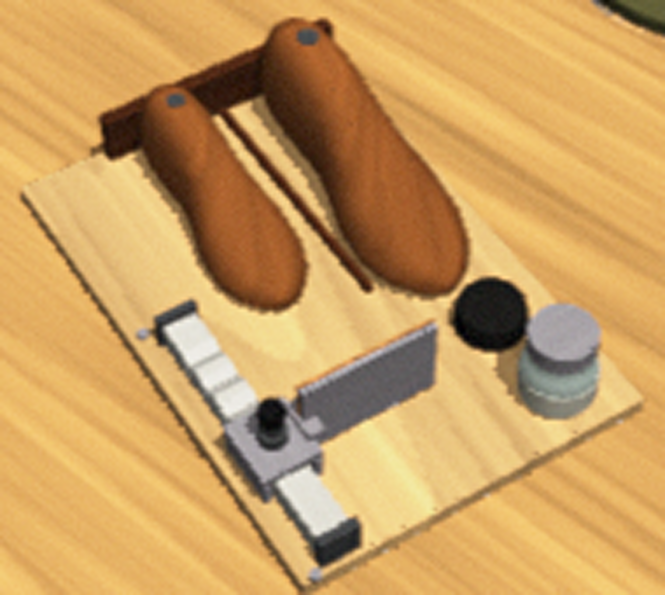

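The crop confirms it: the short brown last stands beside the notched rail, so the target is notch 4 (toe_stop 0.132). Next I fit the gauge pose and the stop travel.

```bash
cat > fit.py <<'E'
from h import *
from scipy.optimize import least_squares
P=[((105,-205,15),(22,192)),((105,180,15),(304,579)),((-155,180,15),(641,401)),
 ((55,'o',80),(301,394)),((-45,'o',80),(437,328)),((75,'p',78),(271,403))]
def model(p):
    x,y,a,q=p; r=[]
    for (X,Y,Z),uv in P:
        Y={'o':145-q*1e3,'p':141-q*1e3}.get(Y,Y)
        w=[x+(np.cos(a)*X-np.sin(a)*Y)/1e3,y+(np.sin(a)*X+np.cos(a)*Y)/1e3,Z/1e3]
        r+=list(proj('scene1',w)-np.array(uv)/3.5-[225,180])
    return np.array(r)
A=ray('scene1',*(np.array([22,192])/3.5+[225,180]),.015);B=ray('scene1',*(np.array([304,579])/3.5+[225,180]),.015)
a0=np.arctan2(*(B-A)[[1,0]])-np.pi/2
s=least_squares(model,[.55,0,a0,.02]); x,y,a,q=s.x
E
python3 - <<'E'
from fit import *
print(A,B,s.x,np.degrees(a),model(s.x).round(1))
f=np.array([-np.sin(a),np.cos(a)])
for n,Y in(('plate outer',.145-q),('final outer',.145-.132),('heel',-.19)): print(n,[x,y]+f*Y)
print('push dir',-f, proj('scene1',[*([x,y]+f*-.19),.015]))
E
```

```text
[ 0.55022171 -0.20438885  0.015     ] [0.65056584 0.15685156 0.015     ] [ 0.50364976  0.01565781 -0.28311162  0.04530221] -16.221100693335014 [-0.8 -1.9 -0.5  1.9  1.2 -0.9  0.1  0.   0.3 -0.9 -0.3  0.8]
plate outer [0.53149981 0.11138671]
final outer [0.50728124 0.02814029]
heel [ 0.45057426 -0.16677846]
push dir [-0.27934474 -0.96019087] [270.59314383 220.22025959]
```

Residuals are under 2 px, which is good enough to start: gauge at (0.504, 0.016), yaw about -16.2°, stop at about 0.044. The plan is to close the jaw, point the tool x along the gauge's y (yaw about 73.8°), and go above a spot on the outer side of the plate.

Call:
servo_tool(
  plan=[
    {"xyz":[2.4,-2.5,0],"twist":[0,0,-3],"jaw":1},
    {"xyz":[5,-5.2,0],"twist":[0,0,-6],"jaw":1},
    {"xyz":[7.6,-7.9,0],"twist":[0,0,-9],"jaw":1},
    {"xyz":[10.2,-10.6,0],"twist":[0,0,-12],"jaw":1},
    {"xyz":[12.8,-13.3,0],"twist":[0,0,-15],"jaw":1},
    {"xyz":[15.4,-16,0],"twist":[0,0,-18],"jaw":1},
    {"xyz":[18,-18.7,0],"twist":[0,0,-21],"jaw":1},
    {"xyz":[20.6,-21.4,0],"twist":[0,0,-24],"jaw":1},
    {"xyz":[23.2,-24.1,0],"twist":[0,0,-27],"jaw":1},
    {"xyz":[25.8,-26.8,0],"twist":[0,0,-30],"jaw":1},
  ],
  newtons=20,
)

```text
time_s: 0.93
tool_pos: [0.3824, -0.2557, 0.4045]
tool_rot: [-180.0, 0.0, 52.1]
force: [0.4, -0.7, -0.4]
grip_width: 0.0282
grasp_force: 0.0
```

```bash
cat >> h.py <<'E'
from scipy.spatial.transform import Rotation as Ro
def delta(p,yaw):
    o=env.get_obs(); R=Ro.from_euler('xyz',o['tool_rot'],degrees=True); G=Ro.from_euler('xyz',[180,0,yaw],degrees=True)
    print('t',o['time_s'],'pos',o['tool_pos'].round(4),o['tool_rot'].round(1),'F',o['force'].round(2),'w',o['grip_width'])
    print('cm',(R.inv().apply(np.array(p)-o['tool_pos'])*100).round(2),'tw',(R.inv()*G).as_rotvec(degrees=True).round(1))
E
python3 -c "
from h import *
delta([.5455,.16,.35],73.8)"
```

```text
t 0.9333 pos [ 0.3824 -0.2557  0.4045] [-180.     0.    52.1] F [ 0.37 -0.69 -0.37] w 0.02823953498362627
cm [ 42.83 -12.64   5.44] tw [ -0.    0.  -21.7]
```

Call:
servo_tool(
  plan=[
    {"xyz":[4,-1.2,0],"twist":[0,0,-2],"jaw":1},
    {"xyz":[8,-2.4,0],"twist":[0,0,-4],"jaw":1},
    {"xyz":[12,-3.6,0],"twist":[0,0,-6],"jaw":1},
    {"xyz":[16,-4.8,0],"twist":[0,0,-8],"jaw":1},
    {"xyz":[20,-6,0.5],"twist":[0,0,-11],"jaw":1},
    {"xyz":[24,-7.2,1],"twist":[0,0,-14],"jaw":1},
    {"xyz":[28,-8.4,1.5],"twist":[0,0,-17],"jaw":1},
    {"xyz":[32,-9.6,2],"twist":[0,0,-20],"jaw":1},
    {"xyz":[36,-10.8,2.5],"twist":[0,0,-21.7],"jaw":1},
    {"xyz":[39.5,-11.8,3],"twist":[0,0,-21.7],"jaw":1},
  ],
)

```text
time_s: 1.77
tool_pos: [0.5326, 0.1285, 0.3745]
tool_rot: [180.0, -0.0, 73.8]
force: [0.6, 0.3, 0.4]
grip_width: 0.0003
grasp_force: 0.0
```

```bash
python3 -c "
from h import *
delta([.5455,.16,.35],73.8)
snap('wrist','w1')"
```

```text
t 1.7667 pos [0.5326 0.1285 0.3745] [180.   -0.   73.8] F [0.6  0.33 0.36] w 0.000325222600483592
cm [3.38 0.35 2.45] tw [ 0. -0. -0.]
```

View pics/w1.png

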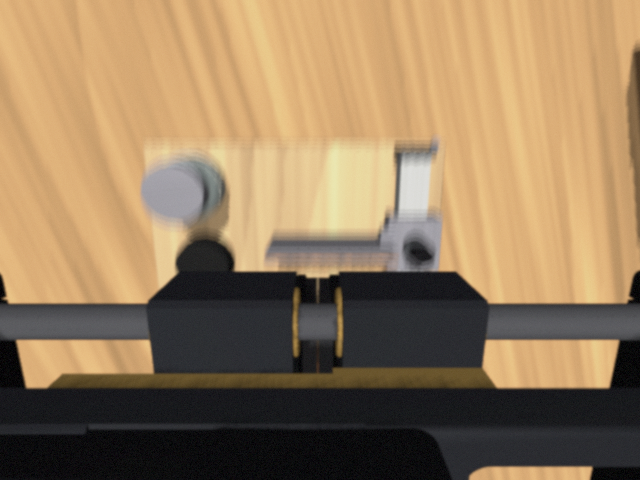

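The wrist view, blurred by the last of the motion, shows the board's outer edge at row ~141 (x 147-439), the plate top's outer edge at row ~235 (x 270-385), and the jar at (180,190). The alignment is good. I'll recompute the positions from this view.

```bash
python3 - <<'E'
from h import *
a=np.radians(-16.2); f=np.array([-np.sin(a),np.cos(a)]); e=np.array([np.cos(a),np.sin(a)])
for n,u,v,z in(('cornerL',147,141,.015),('cornerR',439,140,.015),('plateL',271,235,.08),('plateR',383,234,.08),('knob',417,251,.078)):
    w=ray('w1',u,v,z)[:2]; print(n,w.round(4),'gauge',(np.array([(w-[.5036,.0157])@e,(w-[.5036,.0157])@f])*1e3).round(1))
snap('wrist','w2')
E
```

```text
cornerL [0.4146 0.2347] gauge [-146.6  185.5]
cornerR [0.6528 0.1663] gauge [101.2 186.3]
plateL [0.5022 0.1398] gauge [-35.9 118.8]
plateR [0.5807 0.1178] gauge [ 45.6 119.5]
knob [0.6021 0.0976] gauge [ 71.7 106.1]
```

View pics/w2.png

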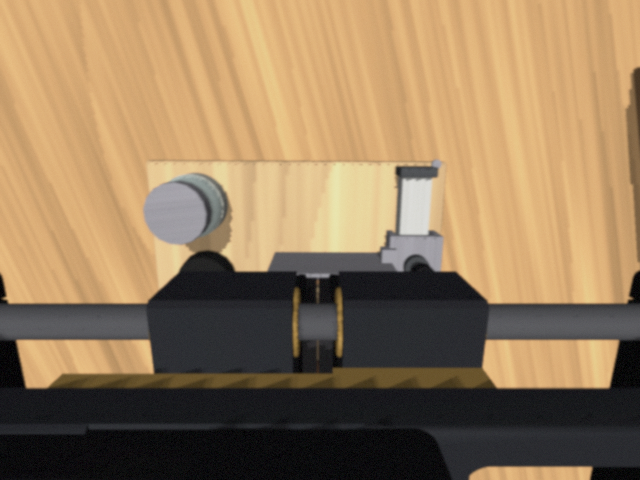

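Now sharp: board edge at row 160 (x 148-443), plate's bottom outer edge at row ~253 (left end x 274), jar at (180,210), saddle's outer end at row ~235.

```bash
python3 - <<'E'
from h import *
a=np.radians(-16.2); f=np.array([-np.sin(a),np.cos(a)]); e=np.array([np.cos(a),np.sin(a)])
for n,u,v,z in(('cornerL',148,160.5,.015),('cornerR',443,160.5,.015),('plateBotL',274,253,.018),('fingertip-mid',318,322,.22)):
    w=ray('w2',u,v,z)[:2]; print(n,w.round(4),'gauge',(np.array([(w-[.5036,.0157])@e,(w-[.5036,.0157])@f])*1e3).round(1))
delta([.5455,.16,.35],73.8)
E
```

```text
cornerL [0.4092 0.2291] gauge [-150.2  178.6]
cornerR [0.6525 0.1603] gauge [102.7 180.4]
plateBotL [0.4892 0.1219] gauge [-43.4  97.9]
fingertip-mid [0.535  0.1391] gauge [ -4.3 127.2]
t 1.8667 pos [0.5322 0.1331 0.3734] [-179.8   -0.3   74.3] F [-0.29  0.48 -0.19] w 0.0003974790879378015
cm [2.94 0.56 2.36] tw [-0.2 -0.3  0.5]
```

Call:
servo_tool(
  plan=[
    {"xyz":[1.2,0.3,1],"twist":[0,0,0],"jaw":1},
    {"xyz":[2.4,0.5,3],"twist":[0,0,0],"jaw":1},
    {"xyz":[2.4,0.5,6],"twist":[0,0,0],"jaw":1},
    {"xyz":[2.4,0.5,9],"twist":[0,0,0],"jaw":1},
    {"xyz":[2.4,0.5,11.5],"twist":[0,0,0],"jaw":1},
    {"xyz":[2.4,0.5,13.5],"twist":[0,0,0],"jaw":1},
    {"xyz":[2.4,0.5,14.3],"twist":[0,0,0],"jaw":1},
    {"xyz":[2.4,0.5,14.3],"twist":[0,0,0],"jaw":1},
    {"xyz":[2.4,0.5,14.3],"twist":[0,0,0],"jaw":1},
  ],
)

```text
time_s: 2.62
tool_pos: [0.5442, 0.1476, 0.2321]
tool_rot: [180.0, 0.0, 73.7]
force: [0.7, 0.3, 0.0]
grip_width: 0.0002
grasp_force: 0.0
```

```bash
cat >> h.py <<'E'
def g():
    a=np.radians(-16.2); f=np.array([-np.sin(a),np.cos(a)]); e=np.array([np.cos(a),np.sin(a)])
    o=env.get_obs(); d=o['tool_pos'][:2]-[.5036,.0157]
    print('t',o['time_s'],'gauge mm',(d@e*1e3).round(1),(d@f*1e3).round(1),'z',o['tool_pos'][2].round(4),'rot',o['tool_rot'].round(2),'Fpush',(o['force'][:2]@f).round(2),'F',o['force'].round(2))
E
python3 -c "
from h import *
g()"
```

```text
t 2.6167 gauge mm 2.2 138.0 z 0.2321 rot [1.800e+02 1.000e-02 7.367e+01] Fpush 0.46 F [0.66 0.29 0.02]
```

Call:
servo_tool(
  plan=[
    {"xyz":[-0.6,-0.2,0],"twist":[0,0,0],"jaw":1},
    {"xyz":[-1.2,-0.2,0],"twist":[0,0,0],"jaw":1},
    {"xyz":[-1.7,-0.2,0],"twist":[0,0,0],"jaw":1},
    {"xyz":[-2.1,-0.2,0],"twist":[0,0,0],"jaw":1},
    {"xyz":[-2.4,-0.2,0],"twist":[0,0,0],"jaw":1},
    {"xyz":[-2.6,-0.2,0],"twist":[0,0,0],"jaw":1},
    {"xyz":[-2.8,-0.2,0],"twist":[0,0,0],"jaw":1},
    {"xyz":[-3.0,-0.2,0],"twist":[0,0,0],"jaw":1},
    {"xyz":[-3.2,-0.2,0],"twist":[0,0,0],"jaw":1},
    {"xyz":[-3.4,-0.2,0],"twist":[0,0,0],"jaw":1},
  ],
)

```text
time_s: 3.45
tool_pos: [0.5331, 0.1181, 0.2321]
tool_rot: [179.9, -0.3, 73.8]
force: [3.4, 4.6, -3.3]
grip_width: 0.0002
grasp_force: 2.7
```

```bash
python3 -c "
from h import *
g()"
```

```text
t 3.45 gauge mm -0.2 106.5 z 0.2321 rot [179.89  -0.3   73.81] Fpush 5.34 F [ 3.42  4.57 -3.28]
```

Call:
servo_tool(
  plan=[
    {"xyz":[-0.2,0,0],"twist":[0,0,0],"jaw":1},
    {"xyz":[-0.4,0,0],"twist":[0,0,0],"jaw":1},
    {"xyz":[-0.6,0,0],"twist":[0,0,0],"jaw":1},
    {"xyz":[-0.8,0,0],"twist":[0,0,0],"jaw":1},
  ],
)

```text
time_s: 3.78
tool_pos: [0.5306, 0.1085, 0.232]
tool_rot: [180.0, -0.0, 73.7]
force: [1.4, 1.5, 0.3]
grip_width: 0.0001
grasp_force: 1.0
```

```bash
python3 -c "
from h import *
g()
snap('scene','s2');snap('side','d2');g()
i=cv2.imread('pics/s2.png')[180:350,225:415]
j=cv2.imread('pics/d2.png')[190:310,270:390]
i=cv2.resize(i,(532,476),interpolation=2); j=cv2.resize(j,(260,260),interpolation=2)
c=np.zeros((476,792,3),np.uint8); c[:,:532]=i; c[:260,532:]=j
cv2.imwrite('pics/c2.png',c)"
```

```text
t 3.7833 gauge mm 0.0 96.6 z 0.232 rot [ 1.7996e+02 -3.0000e-02  7.3730e+01] Fpush 1.82 F [1.37 1.49 0.32]
t 3.8833 gauge mm 0.0 95.7 z 0.2318 rot [1.800e+02 5.000e-02 7.366e+01] Fpush 0.26 F [ 0.58  0.11 -0.48]
```

View pics/c2.png

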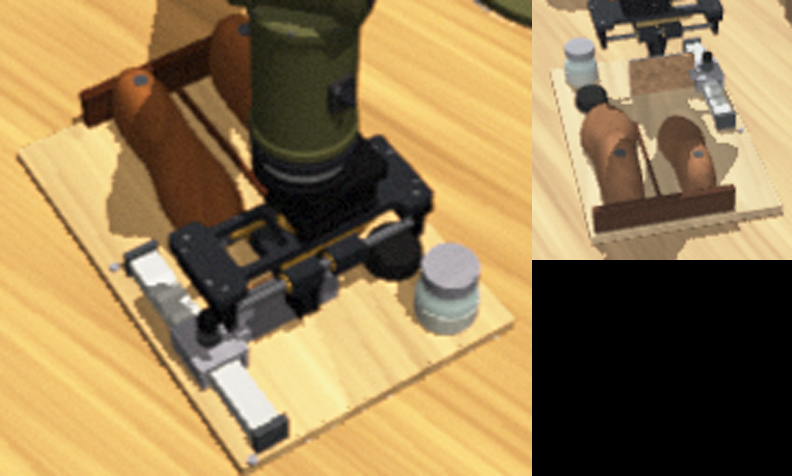

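The crop shows the finger against the plate's outer face at its centre. The push force dropped to about 0 at TCP y=95.7, so the pin is being drawn into notch 1. Next I advance in small steps to read where the contact stiffens.

Call:
servo_tool(
  plan=[
    {"xyz":[-0.1,0,0],"twist":[0,0,0],"jaw":1},
    {"xyz":[-0.1,0,0],"twist":[0,0,0],"jaw":1},
  ],
)

```text
time_s: 4.05
tool_pos: [0.5302, 0.1074, 0.2319]
tool_rot: [180.0, -0.0, 73.7]
force: [2.0, 1.7, -0.1]
grip_width: 0.0004
grasp_force: 1.4
```

Call:
servo_tool(
  plan=[
    {"xyz":[-0.1,0,0],"twist":[0,0,0],"jaw":1},
    {"xyz":[-0.1,0,0],"twist":[0,0,0],"jaw":1},
  ],
)

```text
time_s: 4.22
tool_pos: [0.53, 0.107, 0.2319]
tool_rot: [180.0, -0.1, 73.7]
force: [2.4, 3.5, -0.9]
grip_width: 0.0004
grasp_force: 2.5
```

Call:
servo_tool(
  plan=[
    {"xyz":[-0.1,0,0],"twist":[0,0,0],"jaw":1},
    {"xyz":[-0.1,0,0],"twist":[0,0,0],"jaw":1},
  ],
)

```text
time_s: 4.38
tool_pos: [0.5298, 0.1067, 0.2319]
tool_rot: [179.9, -0.2, 73.7]
force: [4.3, 6.0, -4.2]
grip_width: 0.0006
grasp_force: 3.4
```

Call:
servo_tool(
  plan=[
    {"xyz":[-0.1,0,0],"twist":[0,0,0],"jaw":1},
    {"xyz":[-0.1,0,0],"twist":[0,0,0],"jaw":1},
  ],
)

```text
time_s: 4.55
tool_pos: [0.5296, 0.1059, 0.2319]
tool_rot: [179.9, -0.2, 73.8]
force: [4.8, 6.1, -3.5]
grip_width: 0.0004
grasp_force: 3.3
```

```bash
python3 -c "
from h import *
g()"
```

```text
t 4.55 gauge mm -0.2 93.9 z 0.2319 rot [179.92  -0.22  73.76] Fpush 7.17 F [ 4.83  6.07 -3.47]
```

Notch 1 contact is at TCP y≈95.3, so the others should be at about 71.3, 47.3 and 23.3. I'll push on across it.

Call:
servo_tool(
  plan=[
    {"xyz":[-0.15,0,0],"twist":[0,0,0],"jaw":1},
    {"xyz":[-0.3,0,0],"twist":[0,0,0],"jaw":1},
    {"xyz":[-0.45,0,0],"twist":[0,0,0],"jaw":1},
    {"xyz":[-0.6,0,0],"twist":[0,0,0],"jaw":1},
    {"xyz":[-0.75,0,0],"twist":[0,0,0],"jaw":1},
    {"xyz":[-0.9,0,0],"twist":[0,0,0],"jaw":1},
    {"xyz":[-1.05,0,0],"twist":[0,0,0],"jaw":1},
    {"xyz":[-1.2,0,0],"twist":[0,0,0],"jaw":1},
    {"xyz":[-1.35,0,0],"twist":[0,0,0],"jaw":1},
    {"xyz":[-1.5,0,0],"twist":[0,0,0],"jaw":1},
  ],
)

```text
time_s: 5.38
tool_pos: [0.525, 0.0896, 0.2318]
tool_rot: [180.0, 0.0, 73.7]
force: [1.5, 2.5, 1.3]
grip_width: 0.0005
grasp_force: 1.3
```

```bash
python3 -c "
from h import *
g()"
```

```text
t 5.3833 gauge mm -0.1 77.0 z 0.2318 rot [1.7999e+02 3.0000e-02 7.3690e+01] Fpush 2.79 F [1.52 2.47 1.3 ]
```

Call:
servo_tool(
  plan=[
    {"xyz":[-0.15,0,0],"twist":[0,0,0],"jaw":1},
    {"xyz":[-0.3,0,0],"twist":[0,0,0],"jaw":1},
    {"xyz":[-0.45,0,0],"twist":[0,0,0],"jaw":1},
    {"xyz":[-0.45,0,0],"twist":[0,0,0],"jaw":1},
  ],
)

```text
time_s: 5.72
tool_pos: [0.5233, 0.0848, 0.2314]
tool_rot: [-179.9, 0.1, 73.6]
force: [0.5, -0.1, 0.1]
grip_width: 0.0004
grasp_force: 0.1
```

Call:
servo_tool(
  plan=[
    {"xyz":[-0.15,0,0],"twist":[0,0,0],"jaw":1},
    {"xyz":[-0.3,0,0],"twist":[0,0,0],"jaw":1},
    {"xyz":[-0.45,0,0],"twist":[0,0,0],"jaw":1},
  ],
)

```text
time_s: 5.97
tool_pos: [0.5225, 0.0834, 0.2315]
tool_rot: [180.0, -0.3, 73.8]
force: [4.4, 9.5, -7.5]
grip_width: 0.0009
grasp_force: 5.3
```

Call:
servo_tool(
  plan=[
    {"xyz":[-0.15,0,0],"twist":[0,0,0],"jaw":1},
    {"xyz":[-0.3,0,0],"twist":[0,0,0],"jaw":1},
    {"xyz":[-0.45,0,0],"twist":[0,0,0],"jaw":1},
    {"xyz":[-0.6,0,0],"twist":[0,0,0],"jaw":1},
    {"xyz":[-0.75,0,0],"twist":[0,0,0],"jaw":1},
    {"xyz":[-0.9,0,0],"twist":[0,0,0],"jaw":1},
    {"xyz":[-1.05,0,0],"twist":[0,0,0],"jaw":1},
    {"xyz":[-1.2,0,0],"twist":[0,0,0],"jaw":1},
    {"xyz":[-1.35,0,0],"twist":[0,0,0],"jaw":1},
    {"xyz":[-1.5,0,0],"twist":[0,0,0],"jaw":1},
  ],
)

```text
time_s: 6.8
tool_pos: [0.5179, 0.0669, 0.2315]
tool_rot: [-180.0, 0.0, 73.7]
force: [-0.0, 2.3, -0.8]
grip_width: 0.0007
grasp_force: 1.2
```

```bash
python3 -c "
from h import *
g()"
```

```text
t 6.8 gauge mm -0.5 53.2 z 0.2315 rot [-1.7995e+02  1.0000e-02  7.3710e+01] Fpush 2.2 F [-0.05  2.31 -0.78]
```

Notch 2 is crossed as predicted. Now across notch 3.

Call:
servo_tool(
  plan=[
    {"xyz":[-0.15,0,0],"twist":[0,0,0],"jaw":1},
    {"xyz":[-0.3,0,0],"twist":[0,0,0],"jaw":1},
    {"xyz":[-0.45,0,0],"twist":[0,0,0],"jaw":1},
    {"xyz":[-0.6,0,0],"twist":[0,0,0],"jaw":1},
    {"xyz":[-0.75,0,0],"twist":[0,0,0],"jaw":1},
    {"xyz":[-0.9,0,0],"twist":[0,0,0],"jaw":1},
  ],
)

```text
time_s: 7.3
tool_pos: [0.5162, 0.0602, 0.2319]
tool_rot: [179.9, -0.3, 73.8]
force: [4.2, 9.6, -6.1]
grip_width: 0.0006
grasp_force: 5.3
```

Call:
servo_tool(
  plan=[
    {"xyz":[-0.15,0,0],"twist":[0,0,0],"jaw":1},
    {"xyz":[-0.3,0,0],"twist":[0,0,0],"jaw":1},
    {"xyz":[-0.45,0,0],"twist":[0,0,0],"jaw":1},
    {"xyz":[-0.6,0,0],"twist":[0,0,0],"jaw":1},
    {"xyz":[-0.75,0,0],"twist":[0,0,0],"jaw":1},
    {"xyz":[-0.9,0,0],"twist":[0,0,0],"jaw":1},
    {"xyz":[-1.05,0,0],"twist":[0,0,0],"jaw":1},
    {"xyz":[-1.2,0,0],"twist":[0,0,0],"jaw":1},
    {"xyz":[-1.35,0,0],"twist":[0,0,0],"jaw":1},
    {"xyz":[-1.35,0,0],"twist":[0,0,0],"jaw":1},
  ],
)

```text
time_s: 8.13
tool_pos: [0.5119, 0.0445, 0.2318]
tool_rot: [-180.0, 0.1, 73.7]
force: [0.8, 0.5, -0.1]
grip_width: 0.0006
grasp_force: 0.2
```

```bash
python3 -c "
from h import *
g()"
```

```text
t 8.1333 gauge mm -0.1 30.0 z 0.2318 rot [-1.800e+02  8.000e-02  7.366e+01] Fpush 0.68 F [ 0.76  0.48 -0.1 ]
```

Call:
servo_tool(
  plan=[
    {"xyz":[-0.1,0,0],"twist":[0,0,0],"jaw":1},
    {"xyz":[-0.2,0,0],"twist":[0,0,0],"jaw":1},
    {"xyz":[-0.3,0,0],"twist":[0,0,0],"jaw":1},
    {"xyz":[-0.4,0,0],"twist":[0,0,0],"jaw":1},
    {"xyz":[-0.4,0,0],"twist":[0,0,0],"jaw":1},
  ],
)

```text
time_s: 8.55
tool_pos: [0.5106, 0.0407, 0.2317]
tool_rot: [-180.0, 0.1, 73.7]
force: [-0.7, -0.4, 0.0]
grip_width: 0.0006
grasp_force: 0.0
```

```bash
python3 -c "
from h import *
g()"
```

```text
t 8.55 gauge mm -0.2 26.0 z 0.2317 rot [-1.7998e+02  8.0000e-02  7.3660e+01] Fpush -0.63 F [-0.75 -0.43  0.04]
```

Force is zero, so the stop has been drawn in. A light touch will confirm it sits at about 23.3.

Call:
servo_tool(
  plan=[
    {"xyz":[-0.1,0,0],"twist":[0,0,0],"jaw":1},
    {"xyz":[-0.2,0,0],"twist":[0,0,0],"jaw":1},
    {"xyz":[-0.2,0,0],"twist":[0,0,0],"jaw":1},
  ],
)

```text
time_s: 8.8
tool_pos: [0.5101, 0.0391, 0.2316]
tool_rot: [-180.0, 0.1, 73.7]
force: [-0.6, -0.2, -0.1]
grip_width: 0.0006
grasp_force: 0.0
```

Call:
servo_tool(
  plan=[
    {"xyz":[-0.1,0,0],"twist":[0,0,0],"jaw":1},
    {"xyz":[-0.1,0,0],"twist":[0,0,0],"jaw":1},
  ],
)

```text
time_s: 8.97
tool_pos: [0.5099, 0.0386, 0.2317]
tool_rot: [-180.0, -0.0, 73.7]
force: [0.0, 1.2, -0.2]
grip_width: 0.0007
grasp_force: 0.7
```

```bash
python3 -c "
from h import *
g()"
```

```text
t 8.9667 gauge mm -0.3 23.8 z 0.2317 rot [-1.7999e+02 -1.0000e-02  7.3690e+01] Fpush 1.14 F [ 0.02  1.18 -0.18]
```

Contact is at 23.8, about 72 mm past notch 1, so the pin is seated in notch 4. I retreat outward and then up.

Call:
servo_tool(
  plan=[
    {"xyz":[1,0,0],"twist":[0,0,0],"jaw":1},
    {"xyz":[3,0,0],"twist":[0,0,0],"jaw":1},
    {"xyz":[5,0,0],"twist":[0,0,0],"jaw":1},
    {"xyz":[7,0,-2],"twist":[0,0,0],"jaw":1},
    {"xyz":[9,0,-5],"twist":[0,0,0],"jaw":1},
    {"xyz":[11.5,0,-8],"twist":[0,0,0],"jaw":1},
    {"xyz":[14,0,-10],"twist":[0,0,0],"jaw":1},
    {"xyz":[17,0,-12],"twist":[0,0,0],"jaw":1},
    {"xyz":[20,0,-13],"twist":[0,0,0],"jaw":1},
    {"xyz":[23,0,-13],"twist":[0,0,0],"jaw":1},
  ],
)

```text
time_s: 9.8
tool_pos: [0.5755, 0.2614, 0.365]
tool_rot: [179.7, -0.1, 73.6]
force: [0.5, 0.3, -0.2]
grip_width: 0.0002
grasp_force: 0.0
```

Call:
servo_tool(
  plan=[
    {"xyz":[2,0,0],"twist":[0,0,0],"jaw":1},
    {"xyz":[2,0,0],"twist":[0,0,0],"jaw":1},
    {"xyz":[2,0,0],"twist":[0,0,0],"jaw":1},
  ],
)

```text
time_s: 10.05
tool_pos: [0.5797, 0.2803, 0.3613]
tool_rot: [-179.9, 0.0, 73.9]
force: [0.4, -1.0, 0.3]
grip_width: 0.0004
grasp_force: 0.0
```

```bash
python3 -c "
from h import *
g()
snap('scene','s3');snap('side','d3')
i=cv2.imread('pics/s3.png')[180:350,225:415]
j=cv2.imread('pics/d3.png')[190:310,270:390]
i=cv2.resize(i,(475,425),interpolation=2); j=cv2.resize(j,(320,320),interpolation=2)
c=np.zeros((425,795,3),np.uint8); c[:,:475]=i; c[:320,475:]=j
cv2.imwrite('pics/c3.png',c)"
```

```text
t 10.05 gauge mm -0.8 275.3 z 0.3613 rot [-1.7993e+02  1.0000e-02  7.3850e+01] Fpush -0.89 F [ 0.35 -1.03  0.26]
```

View pics/c3.png

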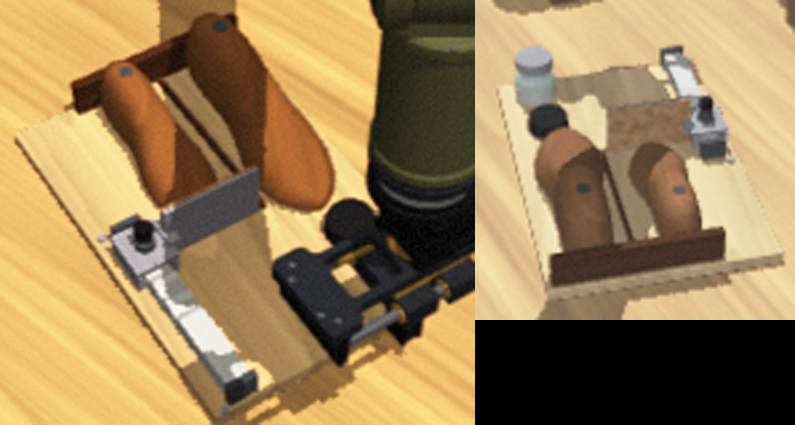

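The crop shows the stop at the rail's inner end, with the knob at about (143,228), the plate just ahead of the short last's toe, and the lasts, jar and heel block unmoved. One numeric check of the knob, then I hand in.

```bash
python3 -c "
from h import *
a=np.radians(-16.2); f=np.array([-np.sin(a),np.cos(a)])
for n,s,u in(('scene1',3.5,(271,403)),('s3',2.5,(143,226))):
    w=ray(n,u[0]/s+225,u[1]/s+180,.078)[:2]; print(n,((w-[.5036,.0157])@f*1e3).round(1))
print(proj('s3',[.5036+.075*np.cos(a)-.009*np.sin(a),.0157+.075*np.sin(a)+.009*np.cos(a),.078])*2.5-np.array([225,180])*2.5)
print(env.sign_off())"
```

```text
scene1 94.2
s3 12.7
[142.52269531 222.41982542]
the job is handed in; nothing more can be done
None
```

I pushed the toe stop across notches 1 to 3 and left it in notch 4, the right one for the short last; contact position and push force show it seated there, and the final picture shows it just short of the toe with nothing else on the board moved; the job is handed in.

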